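# Park the board carrier under the UV lamp and wind the cure timer

## Task

Slide the dark board carrier, with the small lens mount lying loose on its pad, across the mat into the corner of the UV curing station and press it firmly home, square against both aluminium stops; push gently, so that the carrier is not lifted or rammed into the stops, and do not touch the lens mount or let it slip off its pad. Once the carrier is parked, wind the clockwork timer clockwise until its white pointer stands at the red set tab, and let go. Leave the solder reel, the flux bottle and the orange parts bin where they are.

Things in the scene. Friction and masses are not known exactly. Their poses are not given: they have to be found in the camera images.
- station: UV curing station fixed to the green mat: two rigid aluminium stops (13 mm high, 12 mm thick) meeting in a corner, a lamp bar behind, a timer at the left. Origin: the stops' inner corner at mat level; x away from the robot, y left, z up. Stop faces: back x = 0 (y -100 to +12 mm), side y = 0 (x -82 to 0). The carrier belongs at -x, -y of the corner, touching both, in the yellow tape outline (flat).
- corner (a point): the station's inner corner and axes, as above. Obstacles in this frame: the grey lamp bar on posts (x +65 to +125, y -150 to +35 mm, up to 170 mm high, its underside about 125 mm up) and the white timer housing (x -178 to -82, y +82 to +168 mm, 50 mm high).
- carrier: loose dark grey tray 100 (its x) x 120 (its y) x 16 mm high, 0.25 to 0.5 kg, with a blue circuit board sunk in it. Origin: centre of its underside; parked, its axes run along the station's and its origin is 50 and 60 mm from the back and side stop faces. Too wide to grasp: push its upright outer faces at 5 to 15 mm height.
- carrier_corner (a point): the far left lower corner of the carrier (its own x +50, y +60 mm), the one that goes into the station's corner. Sliding the carrier takes 1 to 7 N (up to 10 N on the tool with the upward drag on the fingertips). Against a stop the force rises steeply; measured positions are too coarse to tell: pressed firmly home means 5 to 20 N on the stop beyond the sliding force, over 35 N is ramming
- pad (a point): centre of the brass bonding pad on the board, where the lens mount lies (carrier's x +12, y +18 mm, 11.6 mm up)
- lens_mount: black camera lens mount, 20 g: flange 26 x 26 x 5 mm, barrel 20 mm across, 14 mm high in all, lying on the pad in uncured glue, held by friction only: it slips if the carrier is knocked or stopped at more than about 0.15 m/s. Origin: centre of its underside.
- timer (a joint): timer dial on the housing, rad: 0 run down (pointer along the station's +x), growing as wound clockwise seen from above, end 5.0. Black bar grip through the axis, 44 mm long, 12 mm thick, from 57 to 79 mm above the mat, on a skirt 46 mm across whose top is at 57 mm. Turning takes about 0.1 N m (clockwork friction, weak spring); it stays where let go.
- timer_axis (a point): on the dial's upright axis at the height to grip the bar, 68 mm above the mat (station's x -130, y +125 mm)
- timer_pointer (a point): tip of the dial's white pointer, in line with the bar grip, 30 mm from the axis, 57 mm above the mat
- timer_mark (a point): where the pointer tip must come: 30 mm from the axis, at the angle of the red tab on the dial's rim (tab 13 x 10 mm, 30 to 43 mm from the axis, its top 57 mm above the mat; it is stiff and stays where it is set)
- set_tab (a joint): angle of the red set tab, in rad, counted as the timer's: the dial is right when joint timer equals this
- solder_reel: blue reel of solder, 64 mm diameter, 48 mm high, standing on its flange; bystander. Origin under its centre.
- flux_bottle: white bottle with red cap, 38 mm diameter, 95 mm high; bystander. Origin under its centre.
- part_bin: orange open parts bin 110 x 75 x 40 mm; bystander. Origin under its centre.
There are look-alikes about, which are no part of the job. There is more than one size of the carrier; the job needs the larger. There is more than one size of the lens_mount; the job needs the smaller.

How it is judged:
By the outcome, as a careful person would: the job done as asked, in the order asked, and still so for the second after the job is handed in, with the robot touching nothing.
It also fails if it takes over 72 s, if anything falls off the work surface, if the arm or the gripper's body presses on something with over 40 N, if the wrist force passes 120 N, or if a joint passes its speed limit or range.

## Robot

A 6-joint arm with a two-finger parallel gripper is mounted at the origin on the work surface. World frame = base frame: x ahead of the robot, y to its left, z up, the work surface at z = 0. Lengths are in m, angles in degrees, forces in N, time in s.
With the tool pointing down it reaches from about 0.3 to 0.85 m from the base axis. Payload 5.4 kg.
Tool frame: the origin (TCP) lies midway between the tips of the shut fingers; the grasp point (between the pads) lies 19 mm behind it (hold_point_z is the distance from the TCP to the grasp point, in m); z points along the fingers, y is the direction in which the jaws open and shut (so a half turn about z gives the same grasp; the last joint's range is limited). The gripper opens to 85 mm and grips with 20 to 120 N. Pads are 22 mm wide; open, the fingers measure 114 mm over their backs; the gripper's body (76 mm by 85 mm) begins 54 mm behind the grasp point. The pads swing forward as they close: fully open they stand 13 mm farther back than shut.
Start: joints at [-87.783, 9.076, 91.501, -0, 79.423, -12.038], TCP at [0.142, -0.557, 0.231] pointing down, gripper open.
Joint ranges: [-166.64, 166.64], [-54.1, 131.32], [10.49, 154.53], [-73.88, 253.88], [9.74, 151.15], [-171.62, 171.62]. Speed limits (degrees/s): [147.25, 147.25, 180, 180, 180, 180].

## Interface

Orientations are given as [roll, pitch, yaw] about the fixed x, y, z axes, in that order (R = Rz(yaw) Ry(pitch) Rx(roll)).
In Python, from bench import sense, grab_frame, sign_off, spot_in, outline_of, hold_point_z gives the robot as it stands.
- The arm moves only by the tool drive_tool, never from a script. Its argument "series" is a list that holds one entry, the list of rows, each a list of 7 numbers: the turn, a rotation vector about the tool's x, y, z scaled (see below), then the shift along the tool's x, y, z scaled (see below), then the closure, from -1 (fully open) to 1 (shut), so that 0 is half open. In form: [[[wx, wy, wz, x, y, z, grip], ...]]. A call has exactly 8 rows; each row is the pose to reach, as a shift and turn from the pose measured when the call began, along the tool's axes at that moment, turning the shorter way round; what a row does not reach only later rows make up. The controller multiplies each number of a shift by 8 cm and each number of a turn by 180 degrees. A row lasts 1/12 s, in which the tool goes at most 41.7 mm and 7.16 degrees, less where a joint would pass 70% of its speed; a pose out of reach is approached as far as the arm can. A call with a number of a shift or a turn outside -1 to 1 is refused whole. A call with a gripper value outside its range is refused whole. The fingers move at their own pace and stop on an object; the grip force is fixed at half the most. Time passes only in rows, so rows that repeat a pose let the fingers close, or fill a call up. It gives the time, the measured TCP pose, the force and the opening at its end, in the units of the state.
- sense(): the state, without advancing time (a new reading comes with each control period).
- grab_frame(name): name is "side" or "top" or "wrist"; returns a dict with "pixels" (480x640x3 uint8, red, green, blue), "depth" (480x640 float32, m along the optical axis (not along the pixel's ray), 0 where there is no reading), "camera_matrix" (3x3 intrinsics, pixels), "cam_to_world" (4x4, takes a point from camera to world coordinates). Camera axes: x right, y up, looking along -z (the intrinsics and any distortion apply to the point x, -y, -z); pixel columns grow to the right and rows downward; lengths in m; the calibration is good to about 2 mm. A picture is of the moment at which its call begins.
- sign_off(): hands the job in, once; it reports no verdict.
Trained networks look in a picture, given as the dict that the camera call returned (one of the last four; its "shot" number tells which), for a name from the list of things; names that differ only in an ending like _2 or _b are one class to them, and where a whole thing is asked for, a point or a joint stands for the part that bears it (a point fixed in the world has none). Each returns a list of dicts, best first, with "confidence" (0 to 1); they miss things now and then, are a little off and sometimes report something else, mostly with a low value. They report only what shows in the picture. A call takes as long as a camera call. They do not tell look-alikes from the thing itself.
- spot_in(picture, query): "rect" ([left, top, right, bottom] in pixels, round what is visible of it).
- outline_of(picture, query): "pixels" (480x640 bool, what is visible of it) and "rect" ([left, top, right, bottom] in pixels, round what is visible of it).
The state is a dict: "clock": time; "q": joint angles; "joint_velocities": joint speeds; "joint_efforts": joint torques, N m; "ee_pos": TCP position; "eef_rot": TCP orientation; "wrist_force": force on the tool from outside, world axes, zero at the start; "ft_torque": the same for the moment, N m; "grip_width": finger opening in m.
Only numpy, scipy, OpenCV 4.12 (cv2) and the standard library are available. Lean on these libraries where they do the work, as an engineer would, in place of code of your own. Each camera call takes 0.05 s, during which the arm holds its last target. There are 200 camera calls.

## Working session

There is one attempt and no reset: what is moved stays moved. The work goes in short steps, Python scripts to look and compute and a tool call to move; the robot and the scene stay as the last step left them, time stands still between calls to the robot, and variables do not carry over. Pictures are saved under pics/ and viewed, about 8 in all and at most 12, crops included, and the job is handed in when it is done.

Besides the shell and the picture viewer there is one more tool, called after ">>>" by a JSON object that holds its "fn" and its "kwargs". drive_tool: Moves the arm, as the interface text tells. Its arguments: {"type":"object","properties":{"series":{"type":"array"}},"required":["series"]}

```bash
ls; mkdir -p pics; python3 - <<'E'
from bench import *
import cv2,numpy as np
s=sense();print({k:np.round(v,3).tolist() for k,v in s.items()}, hold_point_z)
for n in ("top","side"):
    f=grab_frame(n);cv2.imwrite(f"pics/{n}0.png",f["pixels"][:,:,::-1])
    np.savez(f"{n}0.npz",**{k:f[k] for k in("pixels","depth","camera_matrix","cam_to_world")})
    print(n,f["camera_matrix"].tolist(),np.round(f["cam_to_world"],4).tolist())
    for q in("station","carrier","lens_mount","timer","set_tab","solder_reel","flux_bottle","part_bin","corner","carrier_corner","pad","timer_axis","timer_pointer","timer_mark"):
        try:print(q,[(np.round(d["rect"]).tolist(),round(d["confidence"],2)) for d in spot_in(f,q)])
        except Exception as e: print(q,e)
E
```

```text
pics
{'clock': 0.0, 'q': [-87.783, 9.113, 91.573, -0.001, 79.425, -12.04], 'joint_velocities': [0.025, 0.054, -0.041, 0.013, -0.003, -0.059], 'joint_efforts': [0.001, -39.6, -33.143, -0.0, 0.009, 0.0], 'ee_pos': [0.142, -0.557, 0.23], 'eef_rot': [-179.891, -0.022, 14.258], 'wrist_force': [-0.164, -0.053, -0.188], 'ft_torque': [-0.037, -0.001, -0.007], 'grip_width': 0.085} 0.0187
top [[555.0441002562039, 0.0, 315.1105196472692], [0.0, 555.0441002562039, 238.28846227526267], [0.0, 0.0, 1.0]] [[0.0131, 0.9927, -0.1196, 0.3895], [-0.9999, 0.0122, -0.0083, -0.1081], [-0.0068, 0.1197, 0.9928, 1.2175], [0.0, 0.0, 0.0, 1.0]]
station [([166.0, 98.0, 326.0, 247.0], 0.85)]
carrier [([305.0, 315.0, 340.0, 357.0], 0.94), ([328.0, 232.0, 392.0, 297.0], 0.84)]
lens_mount [([347.0, 246.0, 361.0, 264.0], 0.68), ([325.0, 229.0, 396.0, 298.0], 0.62), ([408.0, 271.0, 431.0, 285.0], 0.48)]
timer [([182.0, 206.0, 200.0, 232.0], 0.88)]
set_tab []
solder_reel [([135.0, 284.0, 172.0, 318.0], 0.96), ([169.0, 96.0, 327.0, 246.0], 0.22)]
flux_bottle [([392.0, 152.0, 413.0, 173.0], 0.85), ([327.0, 231.0, 393.0, 
[... 626 characters left out ...]
0, 440.0, 262.0], 0.68)]
carrier [([296.0, 275.0, 362.0, 331.0], 0.87), ([199.0, 285.0, 256.0, 327.0], 0.8)]
lens_mount [([336.0, 342.0, 363.0, 365.0], 0.7), ([324.0, 286.0, 339.0, 297.0], 0.6)]
timer []
set_tab []
solder_reel [([189.0, 193.0, 216.0, 225.0], 0.82)]
flux_bottle [([444.0, 246.0, 475.0, 298.0], 0.83)]
part_bin [([412.0, 330.0, 511.0, 412.0], 0.59)]
corner [([257.0, 146.0, 439.0, 259.0], 0.94), ([294.0, 276.0, 359.0, 329.0], 0.43)]
carrier_corner [([198.0, 289.0, 256.0, 327.0], 0.9), ([294.0, 274.0, 361.0, 329.0], 0.65)]
pad [([198.0, 288.0, 256.0, 328.0], 0.86), ([296.0, 276.0, 360.0, 328.0], 0.69)]
timer_axis [([258.0, 149.0, 439.0, 246.0], 0.8)]
timer_pointer []
timer_mark []
```

```bash
python3 - <<'E'
import cv2
i=cv2.imread("pics/top0.png")[80:380,120:520]
cv2.imwrite("pics/top0c.png",cv2.resize(i,None,fx=2,fy=2,interpolation=cv2.INTER_CUBIC))
E
```

```text
(no output)
```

View pics/top0c.png

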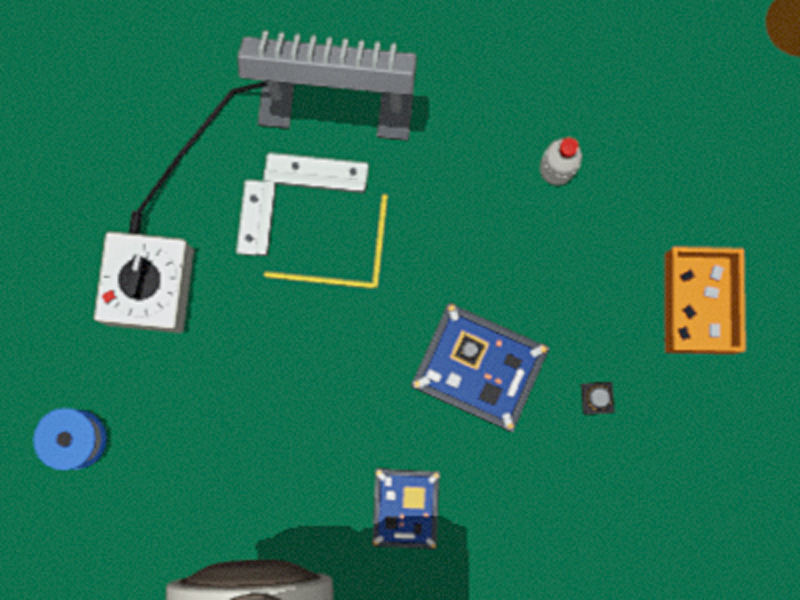

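View pics/side0.png

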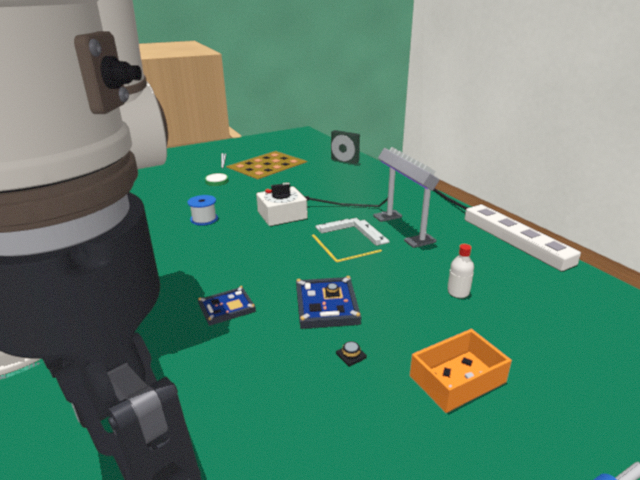

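```bash
cat > h.py <<'E'
import numpy as np,cv2
def proj_plane(f,uv,z):
    K=f["camera_matrix"];T=f["cam_to_world"];uv=np.atleast_2d(uv).astype(float)
    d=np.c_[(uv[:,0]-K[0,2])/K[0,0],-(uv[:,1]-K[1,2])/K[1,1],-np.ones(len(uv))]@T[:3,:3].T
    t=(z-T[2,3])/d[:,2]
    return T[:3,3]+d*t[:,None]
def pix(f,p):
    K=f["camera_matrix"];T=f["cam_to_world"];c=(np.atleast_2d(p)-T[:3,3])@T[:3,:3]
    return np.c_[K[0,0]*c[:,0]/-c[:,2]+K[0,2],K[1,1]*c[:,1]/c[:,2]+K[1,2]]
def crop(f,name,x0,y0,x1,y1,s,grid=None):
    i=f["pixels"][y0:y1,x0:x1,::-1];cv2.imwrite(name,cv2.resize(i,None,fx=s,fy=s,interpolation=cv2.INTER_CUBIC))
E
python3 - <<'E'
from h import *
f=dict(np.load("top0.npz"));im=f["pixels"].astype(int);R,G,B=im[...,0],im[...,1],im[...,2]
def box(m,x0,y0,x1,y1):
    o=np.zeros_like(m);o[y0:y1,x0:x1]=m[y0:y1,x0:x1];n,l,st,c=cv2.connectedComponentsWithStats(o.astype(np.uint8))
    r=[np.argwhere(l==k)[:,::-1] for k in range(1,n) if st[k,4]>25];return sorted(r,key=len,reverse=True)
ng=~((G>R+25)&(G>B+10))
c=box(ng,318,225,400,305)[0]
r=cv2.minAreaRect(c.astype(np.float32));P=proj_plane(f,cv2.boxPoints(r),.014);print("carrier",len(c),np.round(P[:,:2],4).tolist(),P.mean(0))
for a in (0,1,2,3):
    e=P[(a+1)%4]-P[a];print(np.linalg.norm(e[:2]),np.degrees(np.arctan2(e[1],e[0])))
for q in box((R>140)&(G>140)&(B>140),230,150,310,212):
    r=cv2.minAreaRect(q.astype(np.float32));P=proj_plane(f,cv2.boxPoints(r),.013);print("stop",len(q),np.round(P[:,:2],4).tolist())
y=box((R>150)&(G>130)&(B<110),245,170,320,230)[0]
P=proj_plane(f,y,0)
print("tape",len(y)); h=P[np.argsort(P[:,0])]
A=P[P[:,1]>P[:,1].min()+.03];Bq=P[P[:,0]>P[:,0].min()+.03]
print("x line slope deg",np.degrees(np.arctan(np.polyfit(A[:,1],A[:,0],1)[0])),np.polyfit(A[:,1],A[:,0],1),"y line",np.degrees(np.arctan(np.polyfit(Bq[:,0],Bq[:,1],1)[0])),np.polyfit(Bq[:,0],Bq[:,1],1))
print(P.min(0),P.max(0))
for n,b in(("red",((R>150)&(G<80)&(B<80),165,215,185,240)),("dial",((R<60)&(G<60)&(B<60),172,200,205,235))):
    for q in box(*b)[:1]: print(n,len(q),q.mean(0),proj_plane(f,q.mean(0),.057))
print("depth mat",[ (f["depth"][v,u]) for u,v in((280,190),(400,250))])
crop(f,"pics/c2.png",160,150,320,250,5)
E
```

```text
carrier 2560 [[0.4587, -0.1199], [0.5523, -0.1603], [0.504, -0.2714], [0.4113, -0.2302]] [ 0.4815711  -0.19545649  0.014     ]
0.10195387418679933 -23.32052372815199
0.12113882148507735 -113.51235099995489
0.10139840673930939 156.07027259609515
0.12006013401722297 66.7537445037047
stop 1225 [[0.6651, 0.1127], [0.764, -0.0301], [0.6881, -0.0801], [0.5906, 0.0621]]
tape 251
x line slope deg 5.3170837757069656 [0.09306794 0.57888739] y line -5.340826467469726 [-0.09348593 -0.0257705 ]
[ 0.56989369 -0.09146159  0.        ] [0.67424925 0.04284214 0.        ]
dial 149 [187.79194631 218.81879195] [[0.56747287 0.17177482 0.057     ]]
depth mat [np.float32(1.2395736), np.float32(1.2192808)]
```

View pics/c2.png

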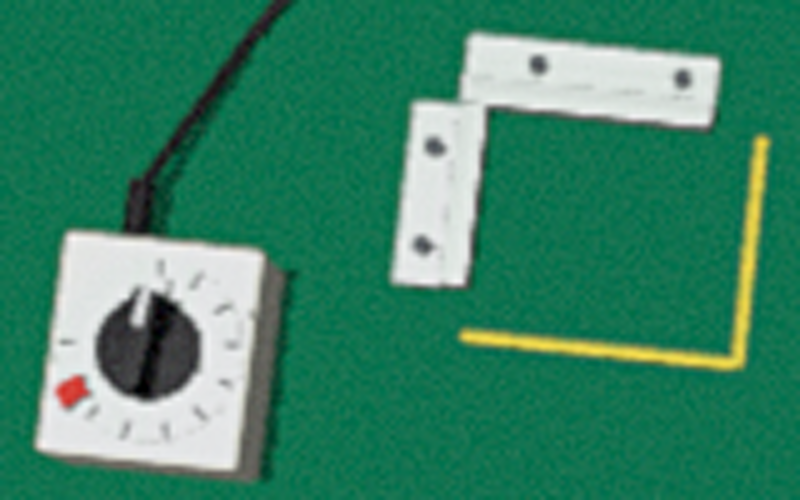

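>>> {"fn": "drive_tool", "kwargs": {"series": [[[0,0,0,0.15,-0.13,0,-0.5],[0,0,0,0.3,-0.27,0,-0.5],[0,0,0,0.45,-0.4,0,-0.5],[0,0,0,0.6,-0.54,0,-0.5],[0,0,0,0.75,-0.67,0,-0.5],[0,0,0,0.9,-0.8,0,-0.5],[0,0,0,1,-0.9,0,-0.5],[0,0,0,1,-0.9,0,-0.5]]]}}

```text
clock: 2.17
ee_pos: [0.2026, -0.4661, 0.2313]
eef_rot: [-180.0, -0.0, 14.4]
wrist_force: [-0.3, -0.2, -0.1]
grip_width: 0.064
```

>>> {"fn": "drive_tool", "kwargs": {"series": [[[0,0,0,0.15,-0.13,0,-0.5],[0,0,0,0.3,-0.27,0,-0.5],[0,0,0,0.45,-0.4,0,-0.5],[0,0,0,0.6,-0.54,0,-0.5],[0,0,0,0.75,-0.67,0,-0.5],[0,0,0,0.9,-0.8,0,-0.5],[0,0,0,1,-0.9,0,-0.5],[0,0,0,1,-0.9,0,-0.5]]]}}

```text
clock: 2.83
ee_pos: [0.2633, -0.3748, 0.2314]
eef_rot: [-180.0, -0.0, 14.5]
wrist_force: [-0.3, -0.5, -0.2]
grip_width: 0.0638
```

>>> {"fn": "drive_tool", "kwargs": {"series": [[[0,0,0,0.15,-0.13,0,-0.5],[0,0,0,0.3,-0.27,0,-0.5],[0,0,0,0.45,-0.4,0,-0.5],[0,0,0,0.6,-0.54,0,-0.5],[0,0,0,0.75,-0.67,0,-0.5],[0,0,0,0.9,-0.8,0,-0.5],[0,0,0,1,-0.9,0,-0.5],[0,0,0,1,-0.9,0,-0.5]]]}}

```text
clock: 3.5
ee_pos: [0.3233, -0.2841, 0.2315]
eef_rot: [-180.0, -0.1, 14.6]
wrist_force: [-0.3, -0.5, 0.4]
grip_width: 0.064
```

>>> {"fn": "drive_tool", "kwargs": {"series": [[[0,0,0.02,0.15,-0.13,0,-0.5],[0,0,0.04,0.3,-0.27,0,-0.5],[0,0,0.06,0.45,-0.4,0,-0.5],[0,0,0.08,0.6,-0.54,0,-0.5],[0,0,0.1,0.75,-0.67,0,-0.5],[0,0,0.109,0.9,-0.8,0,-0.5],[0,0,0.109,1,-0.9,0,-0.5],[0,0,0.109,1,-0.9,0,-0.5]]]}}

```text
clock: 4.17
ee_pos: [0.3831, -0.1938, 0.2316]
eef_rot: [-179.9, -0.0, -4.9]
wrist_force: [0.4, 0.4, 0.2]
grip_width: 0.0636
```

```bash
python3 - <<'E'
from bench import *
from h import *
s=sense();print({k:np.round(v,4).tolist() for k,v in s.items() if k in('clock','ee_pos','eef_rot','q','wrist_force','grip_width')})
f=grab_frame("wrist");np.savez("w1.npz",**{k:f[k] for k in("pixels","depth","camera_matrix","cam_to_world")})
cv2.imwrite("pics/w1.png",f["pixels"][:,:,::-1]);print(np.round(f["cam_to_world"],3).tolist())
t=dict(np.load("top0.npz"))
print("corner z0,z13",proj_plane(t,[[257.4,171.6]],0),proj_plane(t,[[257.4,171.6]],.013))
print("small carrier",proj_plane(t,[[120+375/2,80+470/2],[120+440/2,80+470/2],[120+437/2,80+547/2]],.012))
for q in("carrier","lens_mount"):print(q,[(np.round(d["rect"]).tolist(),round(d["confidence"],2)) for d in spot_in(f,q)])
E
```

```text
{'clock': 4.1667, 'q': [-43.1126, -13.6764, 113.5177, 0.0804, 80.1626, 51.7938], 'ee_pos': [0.3831, -0.1938, 0.2316], 'eef_rot': [-179.9353, -0.0459, -4.9202], 'wrist_force': [0.3967, 0.4305, 0.2136], 'grip_width': 0.0636}
[[-0.085, 0.961, 0.265, 0.45], [-0.996, -0.082, -0.023, -0.2], [-0.0, -0.266, 0.964, 0.376], [0.0, 0.0, 0.0, 1.0]]
corner z0,z13 [[0.68520615 0.03347069 0.        ]] [[0.6820482  0.03195888 0.013     ]]
small carrier [[ 0.36820605 -0.08386367  0.012     ]
 [ 0.36912899 -0.15377621  0.012     ]
 [ 0.28770588 -0.15120509  0.012     ]]
carrier [([232.0, 18.0, 393.0, 175.0], 0.75), ([213.0, 227.0, 287.0, 302.0], 0.73), ([280.0, 60.0, 316.0, 102.0], 0.52), ([38.0, 0.0, 175.0, 14.0], 0.38)]
lens_mount [([279.0, 64.0, 316.0, 104.0], 0.7), ([430.0, 102.0, 470.0, 146.0], 0.58)]
```

View pics/w1.png

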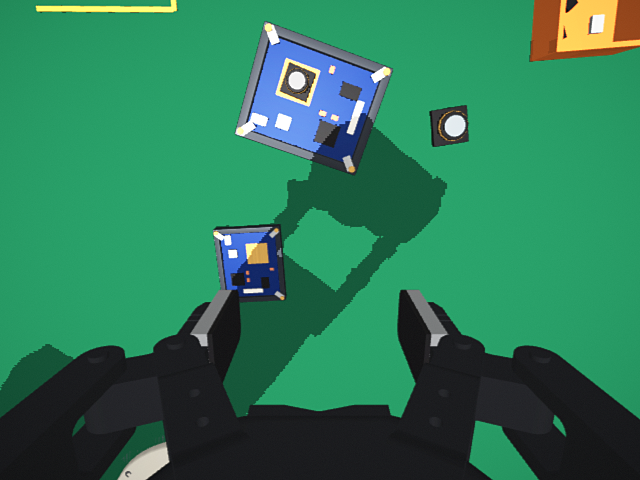

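>>> {"fn": "drive_tool", "kwargs": {"series": [[[0,0,0.002,0.2,-0.22,0.12,-0.5],[0,0,0.002,0.2,-0.22,0.25,-0.5],[0,0,0.002,0.2,-0.22,0.37,-0.5],[0,0,0.002,0.2,-0.22,0.5,-0.5],[0,0,0.002,0.2,-0.22,0.62,-0.5],[0,0,0.002,0.2,-0.22,0.75,-0.5],[0,0,0.002,0.2,-0.22,0.9,-0.5],[0,0,0.002,0.2,-0.22,1,-0.5]]]}}

```text
clock: 4.98
ee_pos: [0.399, -0.1789, 0.15]
eef_rot: [-179.9, 0.1, -5.4]
wrist_force: [-0.9, 0.7, 0.1]
grip_width: 0.0639
```

>>> {"fn": "drive_tool", "kwargs": {"series": [[[0,0,0,0,0,0.12,-0.5],[0,0,0,0,0,0.25,-0.5],[0,0,0,0,0,0.37,-0.5],[0,0,0,0,0,0.5,-0.5],[0,0,0,0,0,0.62,-0.5],[0,0,0,0,0,0.75,-0.5],[0,0,0,0,0,0.9,-0.5],[0,0,0,0,0,1,-0.5]]]}}

```text
clock: 5.65
ee_pos: [0.3985, -0.1785, 0.0685]
eef_rot: [-179.9, 0.1, -5.4]
wrist_force: [-0.1, 0.2, -0.2]
grip_width: 0.0642
```

```bash
python3 - <<'E'
from bench import *
from h import *
s=sense();print({k:np.round(v,4).tolist() for k,v in s.items() if k in('clock','ee_pos','eef_rot','q','wrist_force','grip_width')})
f=grab_frame("wrist")
cv2.imwrite("pics/w2.png",f["pixels"][:,:,::-1])
E
```

```text
{'clock': 5.65, 'q': [-40.0823, 0.2243, 120.9929, 0.0315, 58.9466, 55.3293], 'ee_pos': [0.3985, -0.1785, 0.0685], 'eef_rot': [-179.8847, 0.1194, -5.4278], 'wrist_force': [-0.0862, 0.1557, -0.1511], 'grip_width': 0.0642}
```

View pics/w2.png

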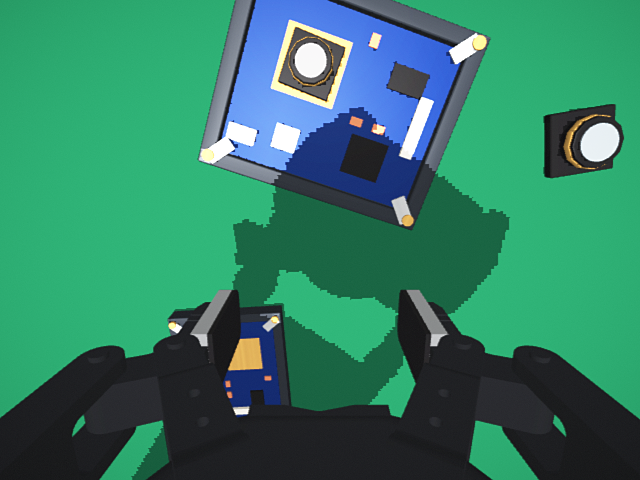

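>>> {"fn": "drive_tool", "kwargs": {"series": [[[0,0,0,0,0,0.12,-0.5],[0,0,0,0,0,0.24,-0.5],[0,0,0,0,0,0.36,-0.5],[0,0,0,0,0,0.48,-0.5],[0,0,0,0,0,0.6,-0.5],[0,0,0,0,0,0.7,-0.5],[0,0,0,0,0,0.8,-0.5],[0,0,0,0,0,0.83,-0.5]]]}}

```text
clock: 6.37
ee_pos: [0.3967, -0.177, -0.0005]
eef_rot: [-179.7, 0.3, -5.4]
wrist_force: [-0.2, 0.1, -0.3]
grip_width: 0.0641
```

>>> {"fn": "drive_tool", "kwargs": {"series": [[[0,0,0,0.04,0,0,-0.5],[0,0,0,0.08,0,0,-0.5],[0,0,0,0.12,0,0,-0.5],[0,0,0,0.16,0,0,-0.5],[0,0,0,0.2,0,0,-0.5],[0,0,0,0.24,0,0,-0.5],[0,0,0,0.28,0,0,-0.5],[0,0,0,0.32,0,0,-0.5]]]}}

```text
clock: 7.03
ee_pos: [0.4222, -0.1794, -0.0006]
eef_rot: [-179.7, 0.4, -5.4]
wrist_force: [-3.1, -0.5, 0.9]
grip_width: 0.064
```

>>> {"fn": "drive_tool", "kwargs": {"series": [[[0,0,0,0.07,0,0,-0.5],[0,0,0,0.14,0,0,-0.5],[0,0,0,0.21,0,0,-0.5],[0,0,0,0.28,0,0,-0.5],[0,0,0,0.35,0,0,-0.5],[0,0,0,0.42,0,0,-0.5],[0,0,0,0.49,0,0,-0.5],[0,0,0,0.56,0,0,-0.5]]]}}

```text
clock: 7.7
ee_pos: [0.4675, -0.1838, -0.0008]
eef_rot: [-179.8, 0.4, -5.4]
wrist_force: [-3.8, -1.1, 2.7]
grip_width: 0.064
```

>>> {"fn": "drive_tool", "kwargs": {"series": [[[0,0,0,0.06,0,0,-0.5],[0,0,0,0.12,0,0,-0.5],[0,0,0,0.18,0,0,-0.5],[0,0,0,0.24,0,0,-0.5],[0,0,0,0.28,0,0,-0.5],[0,0,0,0.31,0,0,-0.5],[0,0,0,0.33,0,0,-0.5],[0,0,0,0.34,0,0,-0.5]]]}}

```text
clock: 8.37
ee_pos: [0.4947, -0.1864, -0.0011]
eef_rot: [-179.7, 0.4, -5.4]
wrist_force: [-4.7, 0.3, 4.3]
grip_width: 0.064
```

```bash
python3 - <<'E'
from bench import *
from h import *
s=sense();print({k:np.round(v,4).tolist() for k,v in s.items() if k in('clock','ee_pos','eef_rot','q','wrist_force','grip_width')})
f=grab_frame("wrist")
cv2.imwrite("pics/w3.png",f["pixels"][:,:,::-1])
t=grab_frame("top")
for q in("carrier","lens_mount"):print(q,[(np.round(d["rect"]).tolist(),round(d["confidence"],2)) for d in spot_in(t,q)])
for d in outline_of(t,"carrier"):
    c=np.argwhere(d["pixels"])[:,::-1].astype(np.float32);P=proj_plane(t,cv2.boxPoints(cv2.minAreaRect(c)),.014);print(len(c),np.round(P[:,:2],4).tolist())
E
```

```text
{'clock': 8.3667, 'q': [-33.785, 20.5422, 107.1086, 0.0616, 52.795, 61.6051], 'ee_pos': [0.4947, -0.1864, -0.0011], 'eef_rot': [-179.7452, 0.3689, -5.4268], 'wrist_force': [-4.7072, 0.3435, 4.2664], 'grip_width': 0.064}
carrier [([328.0, 204.0, 381.0, 226.0], 0.75)]
lens_mount [([410.0, 270.0, 429.0, 284.0], 0.67), ([452.0, 204.0, 494.0, 257.0], 0.57)]
254 [[0.5775, -0.1318], [0.609, -0.1321], [0.608, -0.2491], [0.5765, -0.2484]]
```

View pics/w3.png

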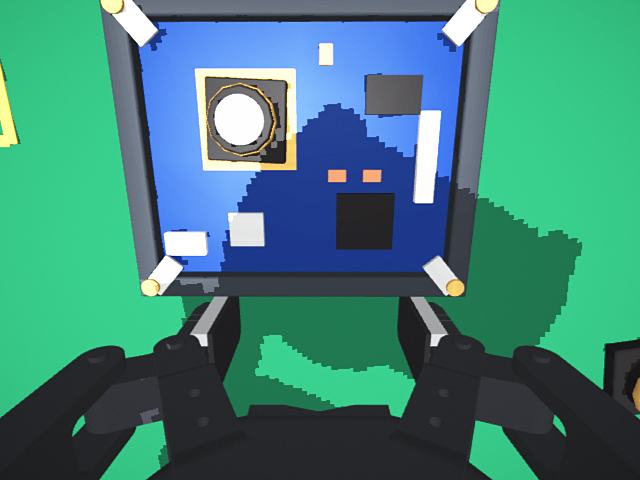

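>>> {"fn": "drive_tool", "kwargs": {"series": [[[0,0,0,0.04,0,0,-0.5],[0,0,0,0.1,0,0,-0.5],[0,0,0,0.17,0,0,-0.5],[0,0,0,0.24,0,0,-0.5],[0,0,0,0.31,0,0,-0.5],[0,0,0,0.37,0,0,-0.5],[0,0,0,0.41,0,0,-0.5],[0,0,0,0.44,0,0,-0.5]]]}}

```text
clock: 9.28
ee_pos: [0.5302, -0.1898, -0.0012]
eef_rot: [-179.8, 0.3, -5.4]
wrist_force: [-4.0, 0.4, 2.9]
grip_width: 0.0641
```

>>> {"fn": "drive_tool", "kwargs": {"series": [[[0,0,0,0.03,0,0,-0.5],[0,0,0,0.06,0,0,-0.5],[0,0,0,0.09,0,0,-0.5],[0,0,0,0.1,0,0,-0.5],[0,0,0,0.12,0,0,-0.5],[0,0,0,0.13,0,0,-0.5],[0,0,0,0.14,0,0,-0.5],[0,0,0,0.14,0,0,-0.5]]]}}

```text
clock: 9.95
ee_pos: [0.5415, -0.1909, -0.0012]
eef_rot: [-179.8, 0.3, -5.4]
wrist_force: [-2.7, 0.2, 3.1]
grip_width: 0.0637
```

```bash
python3 - <<'E'
from bench import *
from h import *
s=sense();print({k:np.round(v,4).tolist() for k,v in s.items() if k in('clock','ee_pos','eef_rot','q','wrist_force','grip_width')})
t=grab_frame("top")
for d in outline_of(t,"carrier"):
    c=np.argwhere(d["pixels"])[:,::-1].astype(np.float32);P=proj_plane(t,cv2.boxPoints(cv2.minAreaRect(c)),.014);print(len(c),np.round(P[:,:2],4).tolist())
    e=np.array([[.9957,-.0924],[.0924,.9957]]);print(np.round((P[:,:2]-[.685,.0335])@e.T,4).tolist())
E
```

```text
{'clock': 9.95, 'q': [-31.5165, 25.9754, 99.5721, 0.0976, 54.8417, 63.8544], 'ee_pos': [0.5415, -0.1909, -0.0012], 'eef_rot': [-179.7572, 0.3144, -5.4267], 'wrist_force': [-2.746, 0.2375, 3.1312], 'grip_width': 0.0637}
112 [[0.5663, -0.1278], [0.6574, -0.1364], [0.6458, -0.2561], [0.5549, -0.2464]]
[[-0.1033, -0.1715], [-0.0118, -0.1717], [-0.0123, -0.292], [-0.1036, -0.2907]]
```

>>> {"fn": "drive_tool", "kwargs": {"series": [[[0,0,0,-0.12,0,0,-0.5],[0,0,0,-0.25,0,0,-0.5],[0,0,0,-0.25,0,-0.15,-0.5],[0,0,0,-0.25,0,-0.3,-0.5],[0,0,0,-0.25,0,-0.5,-0.5],[0,0,0,-0.25,0,-0.7,-0.5],[0,0,0,-0.25,0,-0.85,-0.5],[0,0,0,-0.25,0,-0.95,-0.5]]]}}

```text
clock: 10.72
ee_pos: [0.5241, -0.1903, 0.0781]
eef_rot: [-179.9, 0.0, -5.4]
wrist_force: [0.6, -0.8, 0.0]
grip_width: 0.064
```

>>> {"fn": "drive_tool", "kwargs": {"series": [[[0,0,-0.03,0,0.12,0,-0.5],[0,0,-0.06,0,0.25,0,-0.5],[0,0,-0.09,0,0.4,0,-0.5],[0,0,-0.12,0.1,0.55,0,-0.5],[0,0,-0.16,0.2,0.7,0,-0.5],[0,0,-0.19,0.3,0.85,0,-0.5],[0,0,-0.22,0.4,1.0,0,-0.5],[0,0,-0.25,0.5,1.0,0,-0.5]]]}}

```text
clock: 11.38
ee_pos: [0.557, -0.2762, 0.0786]
eef_rot: [180.0, -0.1, 39.7]
wrist_force: [-0.4, 0.1, 0.8]
grip_width: 0.064
```

>>> {"fn": "drive_tool", "kwargs": {"series": [[[0,0,-0.03,0.1,0.1,0,-0.5],[0,0,-0.06,0.2,0.2,0,-0.5],[0,0,-0.09,0.3,0.3,0,-0.5],[0,0,-0.12,0.36,0.36,0,-0.5],[0,0,-0.16,0.36,0.36,0,-0.5],[0,0,-0.2,0.36,0.36,0,-0.5],[0,0,-0.23,0.36,0.36,0,-0.5],[0,0,-0.25,0.36,0.36,0,-0.5]]]}}

```text
clock: 12.05
ee_pos: [0.598, -0.28, 0.079]
eef_rot: [179.9, -0.0, 85.0]
wrist_force: [-0.3, 0.5, 0.1]
grip_width: 0.0638
```

```bash
cat > st.py <<'E'
from bench import *
from h import *
e=np.array([[.9957,-.0924],[.0924,.9957]]);C=np.array([.685,.0335])
def rep():
    s=sense();print({k:np.round(v,4).tolist() for k,v in s.items() if k in('clock','ee_pos','eef_rot','q','wrist_force','grip_width')})
    print("station",np.round(e@(s["ee_pos"][:2]-C),4),"yaw_s",round(s["eef_rot"][2]+5.3,2))
    return s
E
python3 -c "
from st import *
rep()"
```

```text
{'clock': 12.05, 'q': [-35.5809, 29.6509, 83.6035, 0.0672, 66.6751, -30.6213], 'ee_pos': [0.598, -0.28, 0.079], 'eef_rot': [179.9079, -0.0173, 85.0139], 'wrist_force': [-0.3465, 0.4993, 0.1275], 'grip_width': 0.0638}
station [-0.0577 -0.3202] yaw_s 90.31
```

>>> {"fn": "drive_tool", "kwargs": {"series": [[[0,0,0.002,0,0,0.13,-0.5],[0,0,0.002,0,0,0.26,-0.5],[0,0,0.002,0,0,0.4,-0.5],[0,0,0.002,0,0,0.54,-0.5],[0,0,0.002,0,0,0.68,-0.5],[0,0,0.002,0,0,0.8,-0.5],[0,0,0.002,0,0,0.9,-0.5],[0,0,0.002,0,0,0.97,-0.5]]]}}

```text
clock: 12.72
ee_pos: [0.5975, -0.2796, -0.0002]
eef_rot: [180.0, -0.1, 84.6]
wrist_force: [0.7, 0.2, 0.6]
grip_width: 0.0643
```

>>> {"fn": "drive_tool", "kwargs": {"series": [[[0,0,0,0.04,0,0,-0.5],[0,0,0,0.08,0,0,-0.5],[0,0,0,0.12,0,0,-0.5],[0,0,0,0.16,0,0,-0.5],[0,0,0,0.2,0,0,-0.5],[0,0,0,0.25,0,0,-0.5],[0,0,0,0.3,0,0,-0.5],[0,0,0,0.36,0,0,-0.5]]]}}

```text
clock: 13.38
ee_pos: [0.6007, -0.2516, 0.0005]
eef_rot: [179.9, 0.0, 84.6]
wrist_force: [-0.4, -3.7, 1.6]
grip_width: 0.064
```

```bash
python3 -c "
from st import *
rep()"
```

```text
{'clock': 13.3833, 'q': [-33.3392, 34.7469, 86.3588, 0.0167, 58.8024, -27.9824], 'ee_pos': [0.6007, -0.2516, 0.0005], 'eef_rot': [179.9121, 0.0305, 84.6346], 'wrist_force': [-0.4221, -3.7029, 1.5747], 'grip_width': 0.064}
station [-0.0576 -0.2916] yaw_s 89.93
```

>>> {"fn": "drive_tool", "kwargs": {"series": [[[0,0,0,0.07,0,0,-0.5],[0,0,0,0.15,0,0,-0.5],[0,0,0,0.23,0,0,-0.5],[0,0,0,0.31,0,0,-0.5],[0,0,0,0.39,0,0,-0.5],[0,0,0,0.47,0,0,-0.5],[0,0,0,0.55,0,0,-0.5],[0,0,0,0.63,0,0,-0.5]]]}}

```text
clock: 14.05
ee_pos: [0.6055, -0.2008, 0.0006]
eef_rot: [179.9, 0.0, 84.6]
wrist_force: [-0.3, -3.3, 1.3]
grip_width: 0.0639
```

>>> {"fn": "drive_tool", "kwargs": {"series": [[[0,0,0,0.08,0,0,-0.5],[0,0,0,0.16,0,0,-0.5],[0,0,0,0.24,0,0,-0.5],[0,0,0,0.32,0,0,-0.5],[0,0,0,0.4,0,0,-0.5],[0,0,0,0.47,0,0,-0.5],[0,0,0,0.53,0,0,-0.5],[0,0,0,0.56,0,0,-0.5]]]}}

```text
clock: 14.72
ee_pos: [0.6098, -0.1554, 0.0006]
eef_rot: [179.9, 0.0, 84.7]
wrist_force: [-0.1, -3.0, 1.5]
grip_width: 0.0639
```

```bash
python3 - <<'E'
from st import *
rep()
t=grab_frame("top")
for d in outline_of(t,"carrier"):
    c=np.argwhere(d["pixels"])[:,::-1].astype(np.float32);P=proj_plane(t,cv2.boxPoints(cv2.minAreaRect(c)),.014)
    print(len(c),np.round((P[:,:2]-C)@e.T,4).tolist())
w=grab_frame("wrist");crop(t,"pics/t4.png",220,150,340,240,4)
a=cv2.imread("pics/t4.png");b=cv2.resize(w["pixels"][:,:,::-1],(480,360));cv2.imwrite("pics/t4.png",np.hstack([a,b])[:, :960] if 0 else cv2.resize(np.hstack([a,b]),(800,300)))
E
```

```text
{'clock': 14.7167, 'q': [-25.2817, 32.0807, 90.3741, -0.0005, 57.4417, -19.9476], 'ee_pos': [0.6098, -0.1554, 0.0006], 'eef_rot': [179.9029, 0.0357, 84.6662], 'wrist_force': [-0.0959, -3.0176, 1.5279], 'grip_width': 0.0639}
station [-0.0574 -0.1951] yaw_s 89.97
1196 [[-0.3845, -0.15], [-0.3032, -0.1448], [-0.2988, -0.2149], [-0.3801, -0.2195]]
645 [[-0.0785, -0.0652], [-0.012, -0.0633], [-0.01, -0.1745], [-0.0764, -0.1757]]
```

View pics/t4.png

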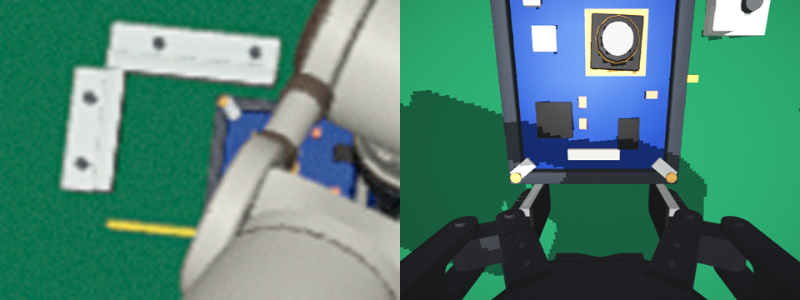

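>>> {"fn": "drive_tool", "kwargs": {"series": [[[0,0,0,0.08,0,0,-0.5],[0,0,0,0.16,0,0,-0.5],[0,0,0,0.24,0,0,-0.5],[0,0,0,0.32,0,0,-0.5],[0,0,0,0.4,0,0,-0.5],[0,0,0,0.46,0,0,-0.5],[0,0,0,0.52,0,0,-0.5],[0,0,0,0.57,0,0,-0.5]]]}}

```text
clock: 15.53
ee_pos: [0.6136, -0.1091, 0.0002]
eef_rot: [180.0, -0.0, 84.7]
wrist_force: [-0.8, -2.6, -0.0]
grip_width: 0.0638
```

>>> {"fn": "drive_tool", "kwargs": {"series": [[[0,0,0,0.03,0,0,-0.5],[0,0,0,0.05,0,0,-0.5],[0,0,0,0.07,0,0,-0.5],[0,0,0,0.08,0,0,-0.5],[0,0,0,0.09,0,0,-0.5],[0,0,0,0.1,0,0,-0.5],[0,0,0,0.11,0,0,-0.5],[0,0,0,0.12,0,0,-0.5]]]}}

```text
clock: 16.2
ee_pos: [0.6145, -0.0996, 0.0002]
eef_rot: [180.0, -0.0, 84.6]
wrist_force: [-0.1, -2.7, 0.2]
grip_width: 0.0643
```

```bash
python3 -c "
from st import *
rep()"
```

```text
{'clock': 16.2, 'q': [-20.3388, 31.355, 91.5171, 0.0571, 57.1077, -15.0189], 'ee_pos': [0.6145, -0.0996, 0.0002], 'eef_rot': [179.9681, -0.0411, 84.6491], 'wrist_force': [-0.1183, -2.7344, 0.1869], 'grip_width': 0.0643}
station [-0.0579 -0.1391] yaw_s 89.95
```

>>> {"fn": "drive_tool", "kwargs": {"series": [[[0,0,0,0.01,0,0,-0.5],[0,0,0,0.02,0,0,-0.5],[0,0,0,0.03,0,0,-0.5],[0,0,0,0.04,0,0,-0.5],[0,0,0,0.05,0,0,-0.5],[0,0,0,0.055,0,0,-0.5],[0,0,0,0.06,0,0,-0.5],[0,0,0,0.065,0,0,-0.5]]]}}

```text
clock: 16.87
ee_pos: [0.615, -0.0944, 0.0002]
eef_rot: [180.0, -0.0, 84.7]
wrist_force: [1.1, -3.1, 0.3]
grip_width: 0.0642
```

>>> {"fn": "drive_tool", "kwargs": {"series": [[[0,0,0,0.005,0,0,-0.5],[0,0,0,0.01,0,0,-0.5],[0,0,0,0.015,0,0,-0.5],[0,0,0,0.02,0,0,-0.5],[0,0,0,0.02,0,0,-0.5],[0,0,0,0.02,0,0,-0.5],[0,0,0,0.02,0,0,-0.5],[0,0,0,0.02,0,0,-0.5]]]}}

```text
clock: 17.53
ee_pos: [0.6151, -0.0927, 0.0001]
eef_rot: [180.0, -0.1, 84.6]
wrist_force: [0.8, -2.3, 0.4]
grip_width: 0.064
```

>>> {"fn": "drive_tool", "kwargs": {"series": [[[0,0,0,0.005,0,0,-0.5],[0,0,0,0.01,0,0,-0.5],[0,0,0,0.015,0,0,-0.5],[0,0,0,0.02,0,0,-0.5],[0,0,0,0.02,0,0,-0.5],[0,0,0,0.02,0,0,-0.5],[0,0,0,0.02,0,0,-0.5],[0,0,0,0.02,0,0,-0.5]]]}}

```text
clock: 18.2
ee_pos: [0.6153, -0.0916, 0.0002]
eef_rot: [180.0, -0.0, 84.7]
wrist_force: [-1.4, -5.5, 0.8]
grip_width: 0.0642
```

>>> {"fn": "drive_tool", "kwargs": {"series": [[[0,0,0,0.004,0,0,-0.5],[0,0,0,0.007,0,0,-0.5],[0,0,0,0.01,0,0,-0.5],[0,0,0,0.01,0,0,-0.5],[0,0,0,0.01,0,0,-0.5],[0,0,0,0.01,0,0,-0.5],[0,0,0,0.01,0,0,-0.5],[0,0,0,0.01,0,0,-0.5]]]}}

```text
clock: 18.87
ee_pos: [0.6153, -0.0916, 0.0002]
eef_rot: [180.0, 0.1, 84.7]
wrist_force: [-1.7, -6.7, 0.1]
grip_width: 0.0639
```

>>> {"fn": "drive_tool", "kwargs": {"series": [[[0,0,0,0.008,0,0,-0.5],[0,0,0,0.012,0,0,-0.5],[0,0,0,0.016,0,0,-0.5],[0,0,0,0.02,0,0,-0.5],[0,0,0,0.022,0,0,-0.5],[0,0,0,0.022,0,0,-0.5],[0,0,0,0.022,0,0,-0.5],[0,0,0,0.022,0,0,-0.5]]]}}

```text
clock: 19.53
ee_pos: [0.6154, -0.0916, 0.0002]
eef_rot: [180.0, 0.2, 84.7]
wrist_force: [-1.0, -9.0, 0.1]
grip_width: 0.0638
```

>>> {"fn": "drive_tool", "kwargs": {"series": [[[0,0,0,0.01,0,0,-0.5],[0,0,0,0.02,0,0,-0.5],[0,0,0,0.03,0,0,-0.5],[0,0,0,0.035,0,0,-0.5],[0,0,0,0.04,0,0,-0.5],[0,0,0,0.04,0,0,-0.5],[0,0,0,0.04,0,0,-0.5],[0,0,0,0.04,0,0,-0.5]]]}}

```text
clock: 20.2
ee_pos: [0.6155, -0.0916, 0.0003]
eef_rot: [179.9, 0.5, 84.7]
wrist_force: [-1.9, -14.5, -1.5]
grip_width: 0.064
```

>>> {"fn": "drive_tool", "kwargs": {"series": [[[0,0,0,-0.06,0,0,-0.5],[0,0,0,-0.16,0,0,-0.5],[0,0,0,-0.25,0,0,-0.5],[0,0,0,-0.25,0,-0.2,-0.5],[0,0,0,-0.25,0,-0.4,-0.5],[0,0,0,-0.25,0,-0.6,-0.5],[0,0,0,-0.25,0,-0.8,-0.5],[0,0,0,-0.25,0,-0.95,-0.5]]]}}

```text
clock: 20.87
ee_pos: [0.6141, -0.1108, 0.0779]
eef_rot: [179.9, 0.5, 84.7]
wrist_force: [0.5, -0.6, -0.4]
grip_width: 0.0636
```

>>> {"fn": "drive_tool", "kwargs": {"series": [[[0,0,0.03,0,-0.12,0,-0.5],[0,0,0.06,0,-0.25,0,-0.5],[0,0,0.09,0,-0.4,0,-0.5],[0,0,0.12,0.1,-0.55,0,-0.5],[0,0,0.16,0.2,-0.7,0,-0.5],[0,0,0.19,0.3,-0.85,0,-0.5],[0,0,0.22,0.4,-1.0,0,-0.5],[0,0,0.25,0.5,-1.0,0,-0.5]]]}}

```text
clock: 21.53
ee_pos: [0.5359, -0.0624, 0.0767]
eef_rot: [179.8, 0.3, 39.4]
wrist_force: [-0.5, 0.0, 0.8]
grip_width: 0.0641
```

```bash
python3 -c "
from st import *
rep()"
```

```text
{'clock': 21.5333, 'q': [-19.2581, 13.9759, 104.5955, -0.4437, 61.3759, 31.5313], 'ee_pos': [0.5359, -0.0624, 0.0767], 'eef_rot': [179.7519, 0.3049, 39.4222], 'wrist_force': [-0.4798, 0.0067, 0.788], 'grip_width': 0.0641}
station [-0.1396 -0.1093] yaw_s 44.72
```

>>> {"fn": "drive_tool", "kwargs": {"series": [[[0,0,0.03,0.1,-0.1,0,-0.5],[0,0,0.06,0.2,-0.2,0,-0.5],[0,0,0.09,0.3,-0.3,0,-0.5],[0,0,0.12,0.4,-0.4,0,-0.5],[0,0,0.16,0.41,-0.42,0,-0.5],[0,0,0.2,0.41,-0.42,0,-0.5],[0,0,0.23,0.41,-0.42,0,-0.5],[0,0,0.249,0.41,-0.42,0,-0.5]]]}}

```text
clock: 22.2
ee_pos: [0.5397, -0.0152, 0.0763]
eef_rot: [179.7, 0.1, -5.6]
wrist_force: [0.2, -1.2, -0.8]
grip_width: 0.0644
```

>>> {"fn": "drive_tool", "kwargs": {"series": [[[0,0,0,0,0,0.12,-0.5],[0,0,0,0,0,0.25,-0.5],[0,0,0,0,0,0.38,-0.5],[0,0,0,0,0,0.52,-0.5],[0,0,0,0,0,0.66,-0.5],[0,0,0,0,0,0.8,-0.5],[0,0,0,0,0,0.9,-0.5],[0,0,0,0,0,0.95,-0.5]]]}}

```text
clock: 22.87
ee_pos: [0.5384, -0.0155, -0.0016]
eef_rot: [179.7, 0.2, -5.6]
wrist_force: [0.4, -0.1, -0.3]
grip_width: 0.0644
```

```bash
python3 -c "
from st import *
rep()"
```

```text
{'clock': 22.8667, 'q': [-14.2994, 21.6892, 105.6216, -0.4445, 52.8524, 81.6041], 'ee_pos': [0.5384, -0.0155, -0.0016], 'eef_rot': [179.6742, 0.214, -5.6351], 'wrist_force': [0.3661, -0.0585, -0.3454], 'grip_width': 0.0644}
station [-0.1414 -0.0623] yaw_s -0.34
```

>>> {"fn": "drive_tool", "kwargs": {"series": [[[0,0,-0.002,0.05,0,-0.01,-0.5],[0,0,-0.002,0.1,0,-0.01,-0.5],[0,0,-0.002,0.14,0,-0.01,-0.5],[0,0,-0.002,0.18,0,-0.01,-0.5],[0,0,-0.002,0.21,0,-0.01,-0.5],[0,0,-0.002,0.24,0,-0.01,-0.5],[0,0,-0.002,0.26,0,-0.01,-0.5],[0,0,-0.002,0.28,0,-0.01,-0.5]]]}}

```text
clock: 23.53
ee_pos: [0.5597, -0.0174, -0.0011]
eef_rot: [179.7, 0.4, -5.3]
wrist_force: [-4.1, 0.2, 3.1]
grip_width: 0.0646
```

>>> {"fn": "drive_tool", "kwargs": {"series": [[[0,0,0,0.01,0,0,-0.5],[0,0,0,0.02,0,0,-0.5],[0,0,0,0.03,0,0,-0.5],[0,0,0,0.04,0,0,-0.5],[0,0,0,0.05,0,0,-0.5],[0,0,0,0.055,0,0,-0.5],[0,0,0,0.06,0,0,-0.5],[0,0,0,0.065,0,0,-0.5]]]}}

```text
clock: 24.2
ee_pos: [0.5649, -0.0178, -0.0013]
eef_rot: [179.7, 0.4, -5.3]
wrist_force: [-1.8, -0.1, 0.0]
grip_width: 0.0641
```

```bash
python3 -c "
from st import *
rep()"
```

```text
{'clock': 24.2, 'q': [-13.855, 24.931, 101.064, -0.4509, 54.3381, 81.6656], 'ee_pos': [0.5649, -0.0178, -0.0013], 'eef_rot': [179.6875, 0.3833, -5.2577], 'wrist_force': [-1.7892, -0.1388, 0.0098], 'grip_width': 0.0641}
station [-0.1149 -0.0622] yaw_s 0.04
```

~4 mm to go; slow steps.

>>> {"fn": "drive_tool", "kwargs": {"series": [[[0,0,0,0.005,0,0,-0.5],[0,0,0,0.01,0,0,-0.5],[0,0,0,0.015,0,0,-0.5],[0,0,0,0.02,0,0,-0.5],[0,0,0,0.025,0,0,-0.5],[0,0,0,0.03,0,0,-0.5],[0,0,0,0.035,0,0,-0.5],[0,0,0,0.035,0,0,-0.5]]]}}

```text
clock: 24.87
ee_pos: [0.5678, -0.0182, -0.0013]
eef_rot: [179.7, 0.4, -5.3]
wrist_force: [-3.3, -0.3, 1.1]
grip_width: 0.0641
```

>>> {"fn": "drive_tool", "kwargs": {"series": [[[0,0,0,0.005,0,0,-0.5],[0,0,0,0.01,0,0,-0.5],[0,0,0,0.015,0,0,-0.5],[0,0,0,0.02,0,0,-0.5],[0,0,0,0.02,0,0,-0.5],[0,0,0,0.02,0,0,-0.5],[0,0,0,0.02,0,0,-0.5],[0,0,0,0.02,0,0,-0.5]]]}}

```text
clock: 25.53
ee_pos: [0.5692, -0.0182, -0.0013]
eef_rot: [179.7, 0.4, -5.3]
wrist_force: [-5.3, 0.2, 2.5]
grip_width: 0.0638
```

>>> {"fn": "drive_tool", "kwargs": {"series": [[[0,0,0,0.005,0,0,-0.5],[0,0,0,0.01,0,0,-0.5],[0,0,0,0.015,0,0,-0.5],[0,0,0,0.02,0,0,-0.5],[0,0,0,0.02,0,0,-0.5],[0,0,0,0.02,0,0,-0.5],[0,0,0,0.02,0,0,-0.5],[0,0,0,0.02,0,0,-0.5]]]}}

```text
clock: 26.2
ee_pos: [0.5692, -0.0182, -0.0014]
eef_rot: [179.7, 0.6, -5.3]
wrist_force: [-9.8, -0.0, 7.5]
grip_width: 0.064
```

>>> {"fn": "drive_tool", "kwargs": {"series": [[[0,0,0,0.01,0,0,-0.5],[0,0,0,0.02,0,0,-0.5],[0,0,0,0.028,0,0,-0.5],[0,0,0,0.034,0,0,-0.5],[0,0,0,0.036,0,0,-0.5],[0,0,0,0.036,0,0,-0.5],[0,0,0,0.036,0,0,-0.5],[0,0,0,0.036,0,0,-0.5]]]}}

```text
clock: 26.87
ee_pos: [0.5691, -0.0181, -0.0018]
eef_rot: [179.7, 1.0, -5.2]
wrist_force: [-13.7, -0.0, 9.9]
grip_width: 0.0639
```

>>> {"fn": "drive_tool", "kwargs": {"series": [[[0,0,0,0.012,0,0,-0.5],[0,0,0,0.024,0,0,-0.5],[0,0,0,0.034,0,0,-0.5],[0,0,0,0.042,0,0,-0.5],[0,0,0,0.048,0,0,-0.5],[0,0,0,0.048,0,0,-0.5],[0,0,0,0.048,0,0,-0.5],[0,0,0,0.048,0,0,-0.5]]]}}

```text
clock: 27.53
ee_pos: [0.569, -0.0181, -0.0023]
eef_rot: [179.7, 1.6, -5.2]
wrist_force: [-17.6, 0.6, 13.6]
grip_width: 0.0639
```

>>> {"fn": "drive_tool", "kwargs": {"series": [[[0,0,0,-0.06,0,0,-0.5],[0,0,0,-0.16,0,0,-0.5],[0,0,0,-0.25,0,0,-0.5],[0,0.005,0,-0.25,0,-0.2,-0.5],[0,0.009,0,-0.25,0,-0.4,-0.5],[0,0.009,0,-0.25,0,-0.6,-0.5],[0,0.009,0,-0.25,0,-0.8,-0.5],[0,0.009,0,-0.25,0,-1,-0.5]]]}}

```text
clock: 28.2
ee_pos: [0.5516, -0.016, 0.0793]
eef_rot: [179.7, -0.2, -5.2]
wrist_force: [1.9, -0.1, -0.3]
grip_width: 0.0639
```

>>> {"fn": "drive_tool", "kwargs": {"series": [[[0,0,0,0,0,-0.15,-0.5],[0,0,0,0,0,-0.3,-0.5],[0,0,0,0,0,-0.45,-0.5],[0,0,0,0,-0.15,-0.6,-0.5],[0,0,0,0,-0.35,-0.75,-0.5],[0,0,0,0,-0.6,-0.9,-0.5],[0,0,0,0,-0.8,-1,-0.5],[0,0,0,0,-1,-1,-0.5]]]}}

```text
clock: 28.87
ee_pos: [0.5599, 0.0657, 0.1614]
eef_rot: [179.7, -0.4, -5.2]
wrist_force: [-0.3, -0.3, 0.1]
grip_width: 0.0641
```

>>> {"fn": "drive_tool", "kwargs": {"series": [[[0,0,0,0,-0.15,0,-0.5],[0,0,0,-0.05,-0.3,0,-0.5],[0,0,0,-0.1,-0.45,0,-0.5],[0,0,0,-0.15,-0.55,0,-0.5],[0,0,0,-0.2,-0.65,0,-0.5],[0,0,0,-0.25,-0.75,0,-0.5],[0,0,0,-0.3,-0.8,0,-0.5],[0,0,0,-0.3,-0.8,0,-0.5]]]}}

```text
clock: 29.53
ee_pos: [0.5409, 0.1324, 0.1607]
eef_rot: [179.7, -0.3, -5.1]
wrist_force: [-0.9, 0.8, 0.4]
grip_width: 0.064
```

```bash
python3 - <<'E'
from st import *
rep()
w=grab_frame("wrist");t=grab_frame("top")
np.savez("w5.npz",**{k:w[k] for k in("pixels","depth","camera_matrix","cam_to_world")})
np.savez("t5.npz",**{k:t[k] for k in("pixels","depth","camera_matrix","cam_to_world")})
crop(t,"pics/t5.png",230,150,330,240,4)
a=cv2.imread("pics/t5.png");b=cv2.resize(w["pixels"][:,:,::-1],(480,360));cv2.imwrite("pics/t5.png",cv2.resize(np.hstack([a,b]),(800,327)))
for d in outline_of(t,"carrier"):
    c=np.argwhere(d["pixels"])[:,::-1].astype(np.float32);P=proj_plane(t,cv2.boxPoints(cv2.minAreaRect(c)),.014)
    print(len(c),np.round((P[:,:2]-C)@e.T,4).tolist())
for q in("timer","set_tab","timer_pointer"):print(q,[(np.round(d["rect"]).tolist(),round(d["confidence"],2)) for d in spot_in(w,q)])
E
```

```text
{'clock': 29.5333, 'q': [1.4979, 9.9183, 98.8094, -0.3328, 70.9872, 96.7431], 'ee_pos': [0.5409, 0.1324, 0.1607], 'eef_rot': [179.7204, -0.3198, -5.1368], 'wrist_force': [-0.9163, 0.7827, 0.4243], 'grip_width': 0.064}
station [-0.1526  0.0852] yaw_s 0.16
1262 [[-0.3049, -0.143], [-0.2974, -0.2134], [-0.3814, -0.2219], [-0.3888, -0.152]]
2472 [[-0.1042, 0.0005], [0.0023, 0.0016], [0.0011, -0.1234], [-0.1051, -0.1232]]
timer [([226.0, 162.0, 294.0, 248.0], 0.94)]
set_tab [([207.0, 225.0, 230.0, 247.0], 0.68)]
timer_pointer [([226.0, 159.0, 294.0, 250.0], 0.84)]
```

View pics/t5.png

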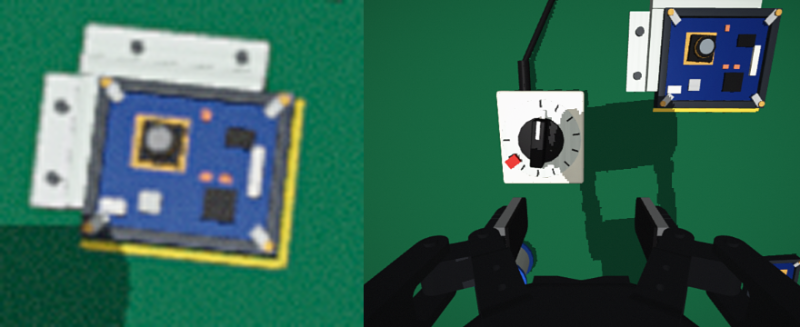

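```bash
cat > dial.py <<'E'
from st import *
def dial(f,ax=np.array([.567,.170])):
    v,u=np.mgrid[:480,:640];K=f["camera_matrix"];T=f["cam_to_world"];d=f["depth"]
    p=np.c_[((u-K[0,2])/K[0,0]*d).ravel(),(-(v-K[1,2])/K[1,1]*d).ravel(),-d.ravel()]@T[:3,:3].T+T[:3,3]
    px=f["pixels"].reshape(-1,3).astype(int);ok=(d.ravel()>0)&(np.hypot(*(p[:,:2]-ax).T)<.06)
    p=p[ok];px=px[ok];R,G,B=px.T
    bar=p[(p[:,2]>.072)&(p[:,2]<.09)][:,:2];bc=bar.mean(0);r=cv2.minAreaRect((bar*1000).astype(np.float32))
    w,V=np.linalg.eigh(np.cov((bar-bc).T));dv=V[:,1]
    ang=lambda q:np.degrees(-np.arctan2(q[1],q[0]))-5.3   # clockwise from station +x
    red=p[(R>120)&(G<70)&(B<70)&(p[:,2]>.045)][:,:2]
    wh=p[(R>150)&(G>150)&(B>150)&(p[:,2]>.054)&(np.hypot(*(p[:,:2]-bc).T)<.033)][:,:2]
    print("z hist",np.histogram(p[:,2],np.arange(.045,.09,.003))[0])
    print("bar centre",bc,"rect",r,"angle mod180",ang(dv)%180,len(bar))
    print("red",red.mean(0),len(red),"r",np.linalg.norm(red.mean(0)-bc),"ang",ang(red.mean(0)-bc)%360)
    if len(wh):print("pointer",wh.mean(0),len(wh),"r",np.linalg.norm(wh.mean(0)-bc),"ang",ang(wh.mean(0)-bc)%360)
E
python3 - <<'E'
from dial import *
dial(dict(np.load("w5.npz")));dial(dict(np.load("t5.npz")))
dial(dict(np.load("top0.npz")))
f=dict(np.load("w5.npz"));crop(f,"pics/d5.png",190,130,320,260,5)
E
```

```text
z hist [    3   807 11304   377  2203   247    48    40    45    45    49   708
   662     0]
bar centre [0.56812139 0.16844077] rect ((567.253173828125, 169.1741180419922), (12.325695037841797, 43.90006637573242), 78.50929260253906) angle mod180 6.147753447910532 1464
red [0.54874226 0.20000263] 241 r 0.03703649157181611 ang 233.14988695668725
pointer [0.57984022 0.17091349] 387 r 0.011976865022653863 ang 342.7851290513464
z hist [112 240 106  11   1   0   0   0   0   0   0   0   0   0]
bar centre [nan nan] rect ((0.0, 0.0), (0.0, 0.0), 0.0) angle mod180 nan 0
red [nan nan] 0 r nan ang nan
z hist [279 616 420 162  88  24   8   6   9  14  40  64  14   1]
bar centre [0.56627919 0.168203  ] rect ((566.23974609375, 168.5457763671875), (13.404534339904785, 43.61097717285156), 78.65062713623047) angle mod180 6.202779469044259 133
red [0.54734837 0.20024185] 12 r 0.03721375276536356 ang 234.12240098565545
pointer [0.57334162 0.1623835 ] 48 r 0.009151200459688095 ang 34.18884229818246dial.py:7: RuntimeWarning: Mean of empty slice.
  bar=p[(p[:,2]>.072)&(p[:,2]<.09)][:,:2];bc=bar.mean(0);r=cv2.minAreaRect((bar*1000).astype(np.float32))
  ret = um.true_divide(
  avg = a.mean(axis, **keepdims_kw)
dial.py:8: RuntimeWarning: Degrees of freedom <= 0 for slice
  w,V=np.linalg.eigh(np.cov((bar-bc).T));dv=V[:,1]
  c *= np.true_divide(1, fact)
  c *= np.true_divide(1, fact)
dial.py:14: RuntimeWarning: Mean of empty slice.
  print("red",red.mean(0),len(red),"r",np.linalg.norm(red.mean(0)-bc),"ang",ang(red.mean(0)-bc)%360)
```

View pics/d5.png

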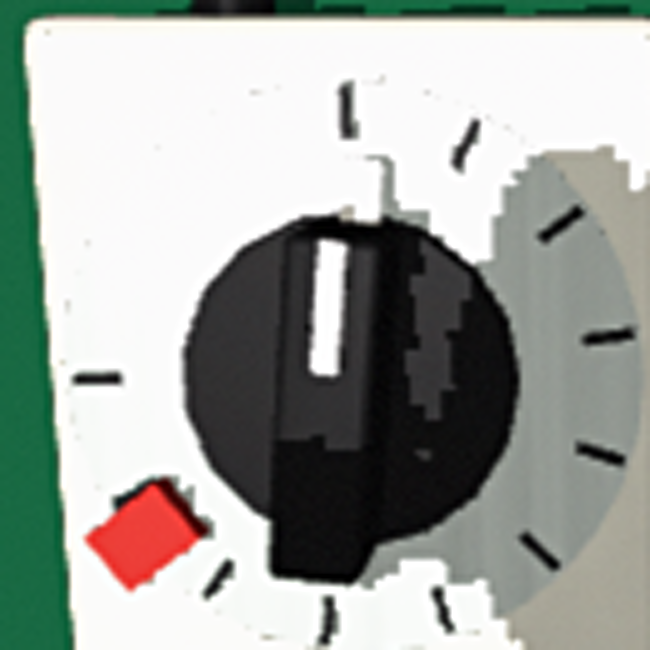

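>>> {"fn": "drive_tool", "kwargs": {"series": [[[0,0,-0.038,0.07,-0.12,0,-0.5],[0,0,-0.076,0.14,-0.24,0,-0.5],[0,0,-0.114,0.21,-0.36,0,-0.5],[0,0,-0.152,0.28,-0.48,0,-0.5],[0,0,-0.19,0.284,-0.489,0,-0.5],[0,0,-0.228,0.284,-0.489,0,-0.5],[0,0,-0.266,0.284,-0.489,0,-0.5],[0,0,-0.304,0.284,-0.489,0,-0.5]]]}}

```text
clock: 30.5
ee_pos: [0.5684, 0.1678, 0.1608]
eef_rot: [179.5, 0.0, 49.8]
wrist_force: [-0.0, -0.7, 0.5]
grip_width: 0.0638
```

>>> {"fn": "drive_tool", "kwargs": {"series": [[[0,0,-0.038,0,0,0,-0.5],[0,0,-0.076,0,0,0,-0.5],[0,0,-0.114,0,0,0,-0.5],[0,0,-0.152,0,0,0,-0.5],[0,0,-0.19,0,0,0,-0.5],[0,0,-0.228,0,0,0,-0.5],[0,0,-0.266,0,0,0,-0.5],[0,0,-0.304,0,0,0,-0.5]]]}}

```text
clock: 31.17
ee_pos: [0.5686, 0.1674, 0.1608]
eef_rot: [179.7, 0.4, 104.8]
wrist_force: [0.5, 0.5, 0.3]
grip_width: 0.0642
```

>>> {"fn": "drive_tool", "kwargs": {"series": [[[0,0,-0.038,0,0,0,-0.5],[0,0,-0.076,0,0,0,-0.5],[0,0,-0.114,0,0,0,-0.5],[0,0,-0.152,0,0,0,-0.5],[0,0,-0.19,0,0,0,-0.5],[0,0,-0.228,0,0,0,-0.5],[0,0,-0.266,0,0,0,-0.5],[0,0,-0.304,0,0,0,-0.5]]]}}

```text
clock: 31.83
ee_pos: [0.5688, 0.167, 0.1608]
eef_rot: [-179.8, 0.4, 159.9]
wrist_force: [0.2, -0.0, -0.3]
grip_width: 0.0644
```

```bash
python3 - <<'E'
from dial import *
s=rep()
Y=np.radians(s["eef_rot"][2]);R=np.array([[np.cos(Y),np.sin(Y)],[np.sin(Y),-np.cos(Y)]])
print("shift",R@(np.array([.567,.1693])-s["ee_pos"][:2])/.08,"turn",-(168.5-s["eef_rot"][2])/180)
dial(grab_frame("wrist"))
E
```

```text
{'clock': 31.8333, 'q': [4.8824, 14.9927, 92.8459, -0.382, 71.8464, -64.8577], 'ee_pos': [0.5688, 0.167, 0.1608], 'eef_rot': [-179.8045, 0.4394, 159.8589], 'wrist_force': [0.2132, -0.0101, -0.3194], 'grip_width': 0.0644}
station [-0.128   0.1222] yaw_s 165.16
shift [0.03123891 0.01938055] turn -0.04800603827460906
z hist [   27   537 10614   609  2141   294    15    22    17    20    19   456
   812     0]
bar centre [0.56545596 0.16952443] rect ((566.7573852539062, 169.1550750732422), (12.016225814819336, 43.9293212890625), 78.6622314453125) angle mod180 6.0645392369132765 1307
red [0.54407943 0.19760277] 18 r 0.03528950386951926 ang 227.41735719533762
pointer [0.56589764 0.17104735] 416 r 0.0015856681165343737 ang 280.87335554111263
```

>>> {"fn": "drive_tool", "kwargs": {"series": [[[0,0,-0.02,0.03,0.02,0.08,-0.5],[0,0,-0.04,0.03,0.02,0.16,-0.5],[0,0,-0.048,0.03,0.02,0.24,-0.5],[0,0,-0.048,0.03,0.02,0.32,-0.5],[0,0,-0.048,0.03,0.02,0.4,-0.5],[0,0,-0.048,0.03,0.02,0.48,-0.5],[0,0,-0.048,0.03,0.02,0.56,-0.5],[0,0,-0.048,0.03,0.02,0.6,-0.5]]]}}

```text
clock: 32.55
ee_pos: [0.5669, 0.1689, 0.1116]
eef_rot: [-179.7, 0.3, 168.7]
wrist_force: [-0.1, 0.3, 0.2]
grip_width: 0.0638
```

```bash
python3 - <<'E'
from dial import *
s=rep()
Y=np.radians(s["eef_rot"][2]);R=np.array([[np.cos(Y),np.sin(Y)],[np.sin(Y),-np.cos(Y)]])
print("shift",R@(np.array([.567,.1692])-s["ee_pos"][:2])/.08,"turn",-(168.6-s["eef_rot"][2])/180)
E
```

```text
{'clock': 32.55, 'q': [5.0889, 18.0863, 95.0344, -0.3977, 66.6461, -73.503], 'ee_pos': [0.5669, 0.1689, 0.1116], 'eef_rot': [-179.7154, 0.327, 168.7497], 'wrist_force': [-0.0718, 0.31, 0.1835], 'grip_width': 0.0638}
station [-0.1301  0.1239] yaw_s 174.05
shift [-0.00080727  0.0039476 ] turn 0.0008316618420269922
```

>>> {"fn": "drive_tool", "kwargs": {"series": [[[0,0,0.001,0,0.004,0.12,-0.5],[0,0,0.001,0,0.004,0.24,-0.5],[0,0,0.001,0,0.004,0.36,-0.5],[0,0,0.001,0,0.004,0.46,-0.5],[0,0,0.001,0,0.004,0.54,-0.5],[0,0,0.001,0,0.004,0.6,-0.5],[0,0,0.001,0,0.004,0.62,-0.5],[0,0,0.001,0,0.004,0.62,-0.5]]]}}

```text
clock: 33.22
ee_pos: [0.5669, 0.1689, 0.0615]
eef_rot: [-179.7, 0.3, 168.6]
wrist_force: [0.8, -0.4, -0.3]
grip_width: 0.0643
```

>>> {"fn": "drive_tool", "kwargs": {"series": [[[0,0,0,0,0,0,0],[0,0,0,0,0,0,0.3],[0,0,0,0,0,0,0.6],[0,0,0,0,0,0,1],[0,0,0,0,0,0,1],[0,0,0,0,0,0,1],[0,0,0,0,0,0,1],[0,0,0,0,0,0,1]]]}}

```text
clock: 33.88
ee_pos: [0.5674, 0.1696, 0.0621]
eef_rot: [-179.8, 0.3, 168.6]
wrist_force: [0.6, 4.3, 4.0]
grip_width: 0.0108
```

```bash
python3 -c "
from st import *
rep()"
```

```text
{'clock': 33.8833, 'q': [5.1251, 21.9984, 96.3066, -0.3483, 61.43, -73.2821], 'ee_pos': [0.5674, 0.1696, 0.0621], 'eef_rot': [-179.7824, 0.3416, 168.5736], 'wrist_force': [0.5612, 4.345, 3.9616], 'grip_width': 0.0108}
station [-0.1297  0.1247] yaw_s 173.87
```

>>> {"fn": "drive_tool", "kwargs": {"series": [[[0,0,0.037,0,0,-0.012,1],[0,0,0.074,0,0,-0.012,1],[0,0,0.111,0,0,-0.012,1],[0,0,0.148,0,0,-0.012,1],[0,0,0.185,0,0,-0.012,1],[0,0,0.222,0,0,-0.012,1],[0,0,0.259,0,0,-0.012,1],[0,0,0.296,0,0,-0.012,1]]]}}

```text
clock: 34.55
ee_pos: [0.5673, 0.1697, 0.0622]
eef_rot: [179.8, 0.4, 115.0]
wrist_force: [3.5, 3.9, -3.7]
grip_width: 0.0105
```

```bash
python3 -c "
from st import *
print(rep()['ft_torque'])"
```

```text
{'clock': 34.55, 'q': [5.1279, 21.9775, 96.3212, -0.3346, 61.4307, -19.679], 'ee_pos': [0.5673, 0.1697, 0.0622], 'eef_rot': [179.8448, 0.3683, 114.9656], 'wrist_force': [3.5488, 3.9238, -3.6619], 'grip_width': 0.0105}
station [-0.1298  0.1248] yaw_s 120.27
[ 0.59491348 -0.36182051  0.1178806 ]
```

>>> {"fn": "drive_tool", "kwargs": {"series": [[[0,0,0.037,0,0,0,1],[0,0,0.074,0,0,0,1],[0,0,0.111,0,0,0,1],[0,0,0.148,0,0,0,1],[0,0,0.185,0,0,0,1],[0,0,0.222,0,0,0,1],[0,0,0.259,0,0,0,1],[0,0,0.296,0,0,0,1]]]}}

```text
clock: 35.22
ee_pos: [0.5674, 0.1698, 0.0622]
eef_rot: [179.6, 0.1, 61.4]
wrist_force: [0.7, 3.8, 1.5]
grip_width: 0.0102
```

>>> {"fn": "drive_tool", "kwargs": {"series": [[[0,0,0.037,0,0,0,1],[0,0,0.074,0,0,0,1],[0,0,0.111,0,0,0,1],[0,0,0.148,0,0,0,1],[0,0,0.185,0,0,0,1],[0,0,0.222,0,0,0,1],[0,0,0.259,0,0,0,1],[0,0,0.296,0,0,0,1]]]}}

```text
clock: 35.88
ee_pos: [0.5674, 0.1699, 0.0621]
eef_rot: [179.7, -0.3, 7.8]
wrist_force: [1.1, 3.1, 1.6]
grip_width: 0.0101
```

>>> {"fn": "drive_tool", "kwargs": {"series": [[[0,0,0.037,0,0,0,1],[0,0,0.074,0,0,0,1],[0,0,0.111,0,0,0,1],[0,0,0.148,0,0,0,1],[0,0,0.185,0,0,0,1],[0,0,0.222,0,0,0,1],[0,0,0.259,0,0,0,1],[0,0,0.296,0,0,0,1]]]}}

```text
clock: 36.55
ee_pos: [0.5675, 0.1698, 0.0622]
eef_rot: [-179.9, -0.4, -45.8]
wrist_force: [0.1, 3.0, 1.5]
grip_width: 0.0101
```

```bash
python3 -c "
from st import *
print(rep()['ft_torque'])"
```

```text
{'clock': 36.55, 'q': [5.124, 21.993, 96.307, -0.3139, 61.4045, 141.1171], 'ee_pos': [0.5675, 0.1698, 0.0622], 'eef_rot': [-179.9438, -0.4004, -45.8438], 'wrist_force': [0.0557, 2.983, 1.4985], 'grip_width': 0.0101}
station [-0.1296  0.1249] yaw_s -40.54
[0.63870503 0.04317769 0.09856411]
```

>>> {"fn": "drive_tool", "kwargs": {"series": [[[0,0,0.025,0,0,0,1],[0,0,0.05,0,0,0,1],[0,0,0.065,0,0,0,1],[0,0,0.073,0,0,0,1],[0,0,0.073,0,0,0,1],[0,0,0.073,0,0,0,1],[0,0,0.073,0,0,0,1],[0,0,0.073,0,0,0,1]]]}}

```text
clock: 37.22
ee_pos: [0.5675, 0.1698, 0.0621]
eef_rot: [-179.9, -0.4, -59.0]
wrist_force: [0.2, 1.7, 1.5]
grip_width: 0.0103
```

>>> {"fn": "drive_tool", "kwargs": {"series": [[[0,0,0,0,0,0,0.5],[0,0,0,0,0,0,0],[0,0,0,0,0,0,-0.3],[0,0,0,0,0,0,-0.5],[0,0,0,0,0,0,-0.5],[0,0,0,0,0,-0.1,-0.5],[0,0,0,0,0,-0.2,-0.5],[0,0,0,0,0,-0.35,-0.5]]]}}

```text
clock: 37.88
ee_pos: [0.567, 0.1698, 0.0906]
eef_rot: [-179.9, -0.4, -59.0]
wrist_force: [-0.7, -0.0, -1.4]
grip_width: 0.0637
```

>>> {"fn": "drive_tool", "kwargs": {"series": [[[0,0,0,0,0,-0.15,-0.5],[0,0,0,0,0,-0.3,-0.5],[0,0,0,0,0,-0.45,-0.5],[0,0,0,0,0,-0.6,-0.5],[0,0,0,0,0,-0.75,-0.5],[0,0,0,0,0,-0.9,-0.5],[0,0,0,0,0,-1,-0.5],[0,0,0,0,0,-1,-0.5]]]}}

```text
clock: 38.55
ee_pos: [0.568, 0.1703, 0.1733]
eef_rot: [-179.7, -0.5, -59.0]
wrist_force: [0.9, -0.3, 0.5]
grip_width: 0.0642
```

```bash
python3 - <<'E'
from dial import *
s=rep()
f=grab_frame("wrist");dial(f)
p=pix(f,[[.567,.1695,.06]])[0].astype(int);print(p)
x,y=np.clip(p-65,0,[510,350]);crop(f,"pics/d6.png",x,y,x+130,y+130,4)
E
```

```text
{'clock': 38.55, 'q': [5.1725, 14.1701, 92.348, -0.2886, 73.0102, 154.2189], 'ee_pos': [0.568, 0.1703, 0.1733], 'eef_rot': [-179.6957, -0.4542, -58.9644], 'wrist_force': [0.8915, -0.308, 0.5239], 'grip_width': 0.0642}
station [-0.1292  0.1254] yaw_s -53.66
z hist [  16  732 9727  269 2007  168   17   16   15   11   11  590  547    0]
bar centre [0.56777172 0.16803712] rect ((567.2977905273438, 168.9444580078125), (11.639717102050781, 43.880035400390625), 31.31826400756836) angle mod180 53.66870427783165 1159
red [0.55159099 0.19487891] 2 r 0.0313416333029612 ang 233.61764739613193
pointer [0.56589157 0.17297088] 236 r 0.005279868366596309 ang 243.8393124737442
[320 235]
```

View pics/d6.png

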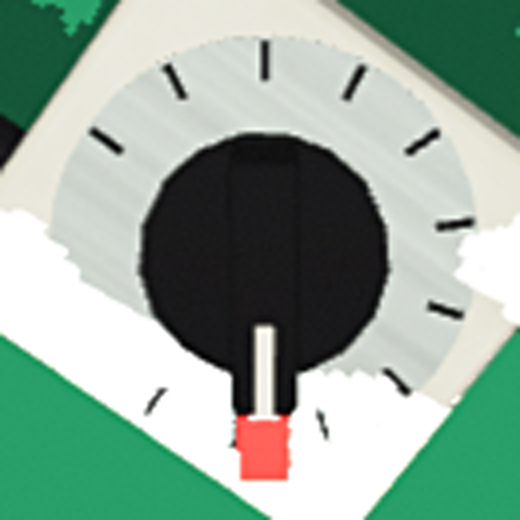

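```bash
python3 - <<'E'
from st import *
t=grab_frame("top");o=dict(np.load("t5.npz"))
for q in("carrier","lens_mount","solder_reel","flux_bottle","part_bin"):print(q,[(np.round(d["rect"]).tolist(),round(d["confidence"],2)) for d in spot_in(t,q)])
a=t["pixels"][80:380,120:520,::-1];cv2.imwrite("pics/f.png",cv2.resize(a,None,fx=2,fy=2,interpolation=cv2.INTER_CUBIC))
E
```

```text
carrier [([305.0, 316.0, 339.0, 354.0], 0.89), ([253.0, 171.0, 308.0, 222.0], 0.79)]
lens_mount [([268.0, 181.0, 283.0, 197.0], 0.72), ([409.0, 270.0, 428.0, 286.0], 0.48), ([143.0, 289.0, 170.0, 318.0], 0.23)]
solder_reel [([144.0, 285.0, 172.0, 314.0], 0.79), ([253.0, 173.0, 312.0, 220.0], 0.75)]
flux_bottle [([391.0, 150.0, 412.0, 172.0], 0.63)]
part_bin [([452.0, 204.0, 495.0, 257.0], 0.93)]
```

View pics/f.png

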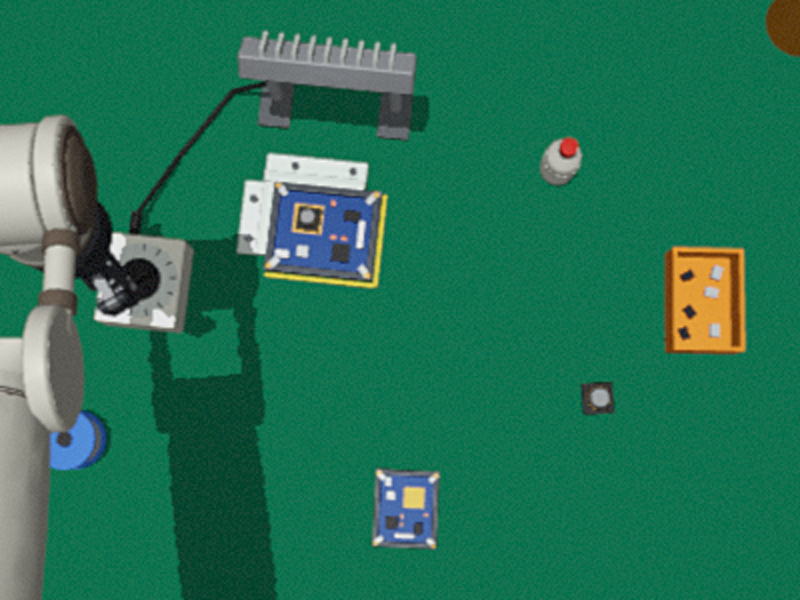

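The last top picture shows the carrier in the corner at (325,235) with the lens mount on its pad at (308,217), and nothing else displaced. The arm is clear at 0.17 m.

```bash
python3 -c "
from bench import *
print(sign_off())"
```

```text
the job is handed in; nothing more can be done
None
```

The carrier is parked in the station corner with the lens mount still on its pad, and the timer is wound to the red tab. I handed the job in at about 38.6 s.

- **Carrier:** I squared it with a two-finger push on its near face, slid it left to the side stop, then pushed it to the back stop. The tool force was 14.5 N at the side stop and 17.6 N at the back stop, against about 3 to 4 N while sliding. The last pictures show it square against both stops, inside the tape outline.
- **Press on the back stop:** The tool also pushed down on the carrier there, with up to about 14 N. That raises friction on the mat, so the force on the back stop is probably somewhat below the roughly 13 N difference.
- **Timer:** One grip turned the dial 227° clockwise, then I released it. The bar reads 233.7° and the tab about 233.6°. In the close picture the pointer lines up with the tab.
- **Bystanders:** The flux bottle, parts bin and both look-alikes show where they were. The solder reel was partly hidden behind the arm in the last picture, but its visible part had not moved. The arm was clear of everything, about 0.17 m up.

No check failed. The networks gave a few false low-confidence hits, such as the reel reported as a lens mount and the carrier as a reel, and I discarded them against the pictures.

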